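# Meter two brass bars out of the slide-gate feed box

## Robot

A 6-joint arm with a two-finger parallel gripper is mounted at the origin on the work surface. World frame = base frame: x ahead of the robot, y to its left, z up, the work surface at z = 0. Lengths are in mm, angles in rad, forces in N, time in s.
With the tool pointing down it reaches from about 275 to 1000 mm from the base axis. Payload 8.4 kg.
Tool frame: the origin (TCP) lies midway between the tips of the shut fingers; the grasp point (between the pads) lies 19 mm behind it; y points along the fingers, z is the direction in which the jaws open and shut, and the axes are right-handed (so a half turn about y gives the same grasp; the last joint's range is limited). The gripper opens to 85 mm and grips with 20 to 120 N. Pads are 22 mm wide; open, the fingers measure 114 mm over their backs; the gripper's body (76 mm by 85 mm) begins 54 mm behind the grasp point. The pads swing forward as they close: fully open they stand 13 mm farther back than shut.
Start: joints at [1.113, 0.353, 1.633, -0, 1.155, -0.002], TCP at [275.112, 561.196, 231.281] pointing down, gripper open.
Joint ranges: [-2.63, 2.63], [-0.92, 2.1], [0.06, 2.66], [-1.3, 4.44], [0, 2.69], [-3.02, 3.02]. Speed limits (rad/s): [2.22, 2.22, 2.79, 3.14, 3.14, 3.14].

## Interface

Orientations are given as [roll, pitch, yaw] about the fixed x, y, z axes, in that order (R = Rz(yaw) Ry(pitch) Rx(roll)).
In Python, from rig import r, imaging gives the robot as it stands. The module is installed in compiled form; this text tells all that it offers.
- The arm moves only by the tool send_rows, never from a script. Its argument "series" is a list of rows, each a list of 6 numbers: the shift along the tool's x, y, z in m, then the turn, a rotation vector about the tool's x, y, z in degrees. In form: [[dx, dy, dz, ax, ay, az], ...]. A call has 1 to 8 rows; each row shifts and turns the commanded pose from where the row before left it, along the tool's axes as they then stand; what a row does not reach is not made up. A row lasts 1/10 s, in which the tool goes at most 50 mm and 8.59 degrees, less where a joint would pass 70% of its speed; a pose out of reach is approached as far as the arm can. A call is refused whole if a number of a shift passes 0.05 or a number of a turn 8.59, either way. A call with a gripper value outside its range is refused whole. "gripper" is the opening, from 0 (shut) to 1 (fully open), set as the call begins (left out, the last holds). The fingers move at their own pace and stop on an object; "squeeze" is the grip in N (left out, the last holds). Time passes only in rows, so rows that do not move let the fingers close. It gives the time, the measured TCP pose, the force and the opening at its end, in the units of the state.
- r.sense(): the state, without advancing time (a new reading comes with each control period).
- imaging.grab_frame(name): name is "side" or "top"; returns a dict with "frame" (480x640x3 uint8, red, green, blue), "depth" (480x640 float32, mm along the optical axis (not along the pixel's ray), 0 where there is no reading), "intrinsics" (3x3 intrinsics, pixels), "distortion" ([k1, k2, p1, p2, k3] as OpenCV has them; the pictures are not rectified), "origin" and "rotation" of the camera in the world. Camera axes: x right, y down, z forward; pixel columns grow to the right and rows downward; lengths in mm; the calibration is good to about 2 mm. A picture is of the moment at which its call begins.
- r.sign_off(): hands the job in, once; it reports no verdict.
The state is a dict: "clock": time; "qpos": joint angles; "qvel": joint speeds; "joint_efforts": joint torques, N m; "eef_pos": TCP position; "tcp_rot": TCP orientation; "contact_force": force on the tool from outside, world axes, zero at the start; "wrist_torque": the same for the moment, N m; "opening": opening from 0.0 (shut) to 1.0 (fully open).
Only numpy, scipy, OpenCV 4.12 (cv2) and the standard library are available. Lean on these libraries where they do the work, as an engineer would, in place of code of your own. Each camera call takes 0.05 s, during which the arm holds its last target.

## Task

Pull the feed box's bottom gate just far enough open that exactly two of its brass bars drop into the tray below, then push the gate fully home again so that the other two bars stay in their cells. Let go of the handle and leave the other things on the bench where they are.

Things in the scene. Friction and masses are not known exactly. Their poses are not given: they have to be found in the camera images.
- hopper: Fixed feed box: grey-painted box on four steel legs, 157 mm long (x), 112 mm wide (128 over the legs), 175 mm high. Origin: centre of its footprint on the bench; x points from the handle end to the other end (roughly away from the robot), z up. Five open-topped cells in a row along x, each 23 mm long, 96 mm wide, 7 mm dividers; four hold one bar each lying across, one is empty.
- cell1 (a point): Centre of the floor of cell 1, the cell farthest from the handle: x = +60 mm, y = 0, height 106 mm in the box's frame. Cells 2, 3, 4, 5 follow towards the handle at x = +30, 0, -30, -60 mm. The cells have no floor but the sliding gate's top face.
- tray (a point): Centre of the floor (height 6 mm) of the ribbed grey tray under the cells, part of the feed box: 157 x 108 mm, walls 26 mm high. It catches the bars that fall.
- pan_edge (a point): Middle of the lower edge, nearest the robot, of the steel loading pan (112 mm wide, heights 175 to 189 mm) that juts out over the shut handle: x = -132 mm in the box's frame. A gripper straight above the shut handle strikes it: lean the tool back 35 to 45 degrees from vertical, wrist towards the box's -x, fingers pointing down and towards +x.
- gate (a joint): Opening of the steel slide gate, m: 0 shut against its stop, 0.130 fully out. Opens along the box's -x, uncovering cell 1 first, then 2...; edge at x = 77.5 mm minus opening. A bar drops at about 26 mm opening in cell 1, 30 mm more per further cell; 32 + 30 (n - 1) mm puts the edge under the divider after cell n. Starts 0 to 12 mm ajar. Stiff (5 to 9 N), stays where left.
- grip (a point): Grasp point on the gate's handle, an upright black block 16 (x) x 24 (y) x 52 mm tall (heights 96 to 148 mm; this point at 128). Pinch it across y. Its drawbar has 12 mm of lost motion: the handle moves that far almost freely before the gate follows, pulling and pushing alike. In the box's frame y = 0, x = -136 mm - gate opening - play (0 to 12 mm, any at the start).
- blank: Fixed steel blanking plate, 27 x 104 x 4 mm with a small button, over the top of the empty cell. Origin: centre of its underside, at height 175 mm.
- bar1_c (a point): Centre of a round brass bar, 20 mm diameter, 90 mm long (its y axis), about 0.24 kg, in one of the feed box's cells (centre then at height 116 mm). All four are alike.
- bar2_c (a point): Centre of another such brass bar.
- bar3_c (a point): Centre of another such brass bar.
- bar4_c (a point): Centre of another such brass bar.
- block_c (a point): Bystander to leave alone: square steel bench block, 80 x 80 x 22 mm, centre.
- jar_c (a point): Bystander to leave alone: glass jar with aluminium lid, 64 mm diameter, 75 mm tall, centre.
- tin_c (a point): Bystander to leave alone: round aluminium tin, 74 mm diameter, 44 mm tall, centre.
- file_c (a point): Bystander to leave alone: flat hand file with wooden handle, 220 mm long, 16 mm high; middle.
- tweezers_c (a point): Bystander to leave alone: steel tweezers, 140 mm long, lying flat; middle.
- mallet_grip (a point): Bystander to leave alone: small hammer with wooden handle, 220 mm, lying; point on its handle.
- cuff: Bystander to leave alone: copper cuff, a ring 66 mm across and 20 mm high; centre of underside.
Not all that is in view belongs to the job. Leave any orange or red look-alike of the part that bears bar2_c alone.

How it is judged (in metres and radians):
On the way:
1. with the gate partway open, exactly two bars lie in the tray and two are still in their cells ((z of each of bar1_c, bar2_c in the frame of hopper below 0.06 m or z of each of bar1_c, bar3_c in the frame of hopper below 0.06 m or z of each of bar1_c, bar4_c in the frame of hopper below 0.06 m or z of each of bar2_c, bar3_c in the frame of hopper below 0.06 m or z of each of bar2_c, bar4_c in the frame of hopper below 0.06 m or z of each of bar3_c, bar4_c in the frame of hopper below 0.06 m) and (z of each of bar1_c, bar2_c in the frame of hopper above 0.11 m or z of each of bar1_c, bar3_c in the frame of hopper above 0.11 m or z of each of bar1_c, bar4_c in the frame of hopper above 0.11 m or z of each of bar2_c, bar3_c in the frame of hopper above 0.11 m or z of each of bar2_c, bar4_c in the frame of hopper above 0.11 m or z of each of bar3_c, bar4_c in the frame of hopper above 0.11 m) and horizontal distance between each of bar1_c, bar2_c, bar3_c, bar4_c and tray below 0.085 m and value of joint gate above 0.015 m), for 0.2 s.
At the end, for the whole second after the job is handed in: Exactly two bars lie in the tray under the feed box, the other two are still in their cells above the gate, and the gate is within 3 mm of fully shut ((z of each of bar1_c, bar2_c in the frame of hopper below 0.06 m or z of each of bar1_c, bar3_c in the frame of hopper below 0.06 m or z of each of bar1_c, bar4_c in the frame of hopper below 0.06 m or z of each of bar2_c, bar3_c in the frame of hopper below 0.06 m or z of each of bar2_c, bar4_c in the frame of hopper below 0.06 m or z of each of bar3_c, bar4_c in the frame of hopper below 0.06 m) and (z of each of bar1_c, bar2_c in the frame of hopper above 0.11 m or z of each of bar1_c, bar3_c in the frame of hopper above 0.11 m or z of each of bar1_c, bar4_c in the frame of hopper above 0.11 m or z of each of bar2_c, bar3_c in the frame of hopper above 0.11 m or z of each of bar2_c, bar4_c in the frame of hopper above 0.11 m or z of each of bar3_c, bar4_c in the frame of hopper above 0.11 m) and horizontal distance between each of bar1_c, bar2_c, bar3_c, bar4_c and tray below 0.085 m and value of joint gate below 0.003 m); the robot touches nothing.
It fails at once if a bystander on the bench is moved by more than 30 mm (distance of any of block_c, jar_c, tin_c, file_c, tweezers_c, mallet_grip, cuff from where it was at the start of the episode above 0.03 m).
It also fails if it takes over 38 s, if anything falls off the work surface, if the arm or the gripper's body presses on something with over 40 N, if the wrist force passes 120 N, or if a joint passes its speed limit or range.

## Working session

There is one attempt and no reset: what is moved stays moved. The work goes in short steps, Python scripts to look and compute and a tool call to move; the robot and the scene stay as the last step left them, time stands still between calls to the robot, and variables do not carry over. Pictures are saved under pics/ and viewed, and the job is handed in when it is done.

Besides the shell and the picture viewer there is one more tool, called after "Request:" in YAML: its name, and indented under it one key for each argument. send_rows: Moves the arm, as the interface text tells. Its arguments: {"type":"object","properties":{"series":{"type":"array","items":{"type":"array","items":{"type":"number"}}},"gripper":{"type":"number"},"squeeze":{"type":"number"}},"required":["series"]}

```bash
mkdir -p pics; ls
python3 - <<'E'
from rig import r, imaging
import cv2,numpy as np
print(r.sense())
for n in("side","top"):
    f=imaging.grab_frame(n)
    cv2.imwrite(f"pics/{n}0.png",f["frame"][:,:,::-1])
    np.savez(f"{n}0.npz",**{k:np.array(v) for k,v in f.items()})
    print(n,f["intrinsics"],f["distortion"],f["origin"],f["rotation"])
E
```

```text
pics
{'clock': 0.0, 'qpos': array([ 1.11257561e+00,  3.53651936e-01,  1.63413360e+00, -2.01099639e-05,
        1.15522016e+00, -2.39126471e-03]), 'qvel': array([ 1.17448290e-03, -8.91825769e-04, -4.53736032e-04, -1.18730619e-04,
       -4.98695405e-05, -1.36224092e-03]), 'joint_efforts': array([-2.16823268e-03, -6.05253410e+01, -3.42064762e+01, -3.06809416e-04,
        9.66570340e-03,  1.51409654e-05]), 'eef_pos': array([274.91660191, 560.75155339, 230.55955525]), 'tcp_rot': array([-1.57220941e+00, -1.50077932e-05, -4.55821307e-01]), 'contact_force': array([ 0.72183286, -0.37938319,  0.83949597]), 'wrist_torque': array([-0.05593897,  0.00159688,  0.01350234]), 'opening': 0.9991702554366246}
side [[445.50587282   0.         318.32205548]
 [  0.         445.50587282 241.52647521]
 [  0.           0.           1.        ]] [-0.07234491  0.          0.          0.          0.        ] [ 514.2022989   859.36520728 1059.48759799] [-2.40193843 -0.01672596 -3.0865185 ]
top [[550.06092161   0.         324.24407112]
 [  0.         550.06092161 238.49418655]
 [  0.           0.           1.        ]] [0.0559715 0.        0.        0.        0.       ] [ 505.74781535   33.4275442  1372.7370923 ] [-3.09386673 -0.00995205 -1.58116976]
```

View pics/side0.png

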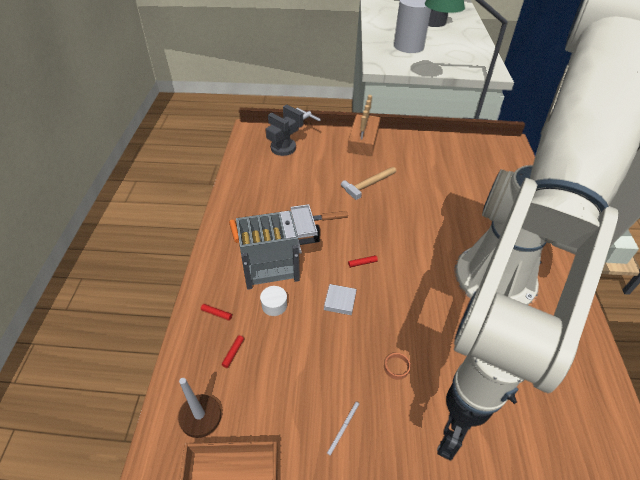

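View pics/top0.png

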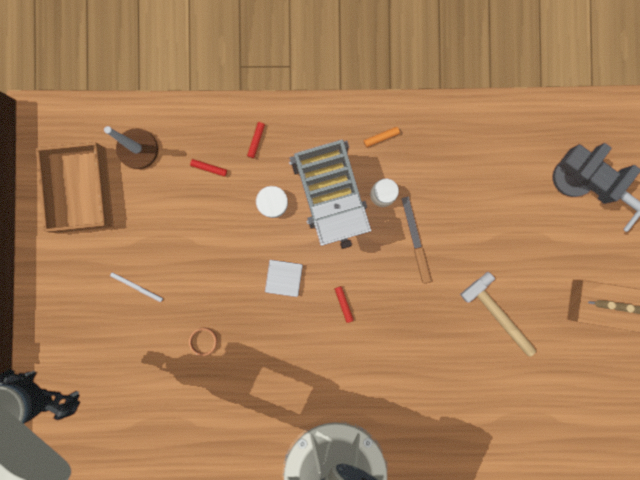

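The box is at about (335,195) in the top view, its handle at (346,243), and the arm at lower left. I'll zoom in on the box.

Run:
```python
import cv2
a=cv2.imread("pics/top0.png")[130:260,270:400]; cv2.imwrite("pics/topz.png",cv2.resize(a,(600,600),interpolation=2))
a=cv2.imread("pics/side0.png")[190:300,220:350]; cv2.imwrite("pics/sidez.png",cv2.resize(a,(709,600),interpolation=2))
```

```text
(no output)
```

View pics/topz.png

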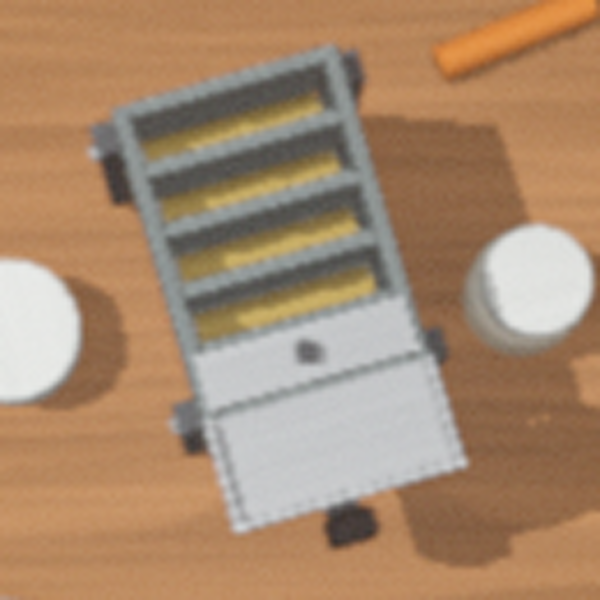

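View pics/sidez.png

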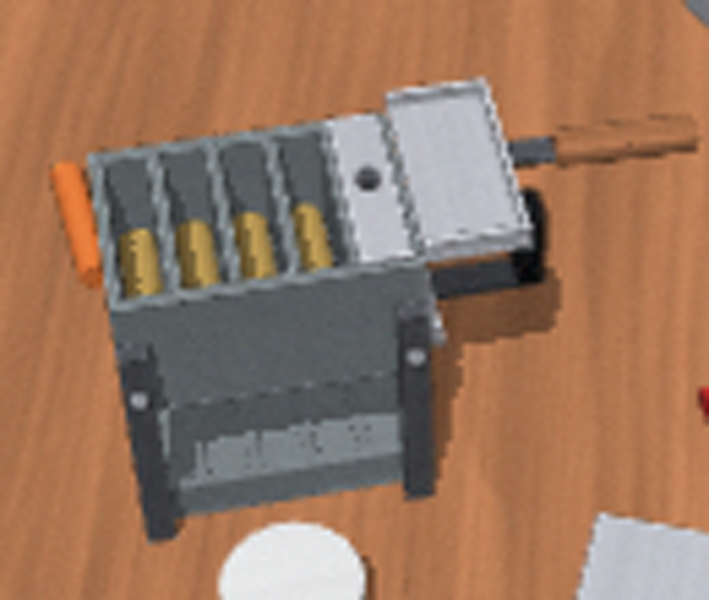

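```bash
cat > h.py <<'E'
import numpy as np, cv2
from scipy.spatial.transform import Rotation as R
def rot(f): return R.from_euler('xyz',np.array(f["rotation"])).as_matrix()
def rays(f,uv):
    uv=np.array(uv,float).reshape(-1,1,2)
    n=cv2.undistortPoints(uv,np.array(f["intrinsics"]),np.array(f["distortion"])).reshape(-1,2)
    return np.c_[n,np.ones(len(n))]
def plane(f,uv,z):
    d=rays(f,uv)@rot(f).T; o=np.array(f["origin"]); return o+d*((z-o[2])/d[:,2])[:,None]
def cloud(f):
    v,u=np.mgrid[0:480,0:640]; d=np.array(f["depth"])
    P=rays(f,np.c_[u.ravel(),v.ravel()])*d.reshape(-1,1)
    P=P@rot(f).T+np.array(f["origin"]); P[d.ravel()==0]=np.nan
    return P.reshape(480,640,3)
E
python3 - <<'E'
from h import *
for n in("top","side"):
    f=np.load(n+"0.npz"); P=cloud(f)
    m=(P[...,2]>165)&(P[...,2]<200)
    z0=m.astype(np.uint8)
    nn,l,s,c=cv2.connectedComponentsWithStats(z0)
    for i in range(1,nn):
        if s[i,4]>300:
            p=P[l==i]; 
            print(n,s[i],cv2.minAreaRect(p[:,:2].astype(np.float32)),np.percentile(p[:,2],[5,50,95]))
f=np.load("top0.npz")
z=lambda l:[(270+x/4.615-.5*0,130+y/4.615) for x,y in l]
print(plane(f,z([(115,112),(335,48)]),175),plane(f,z([(240,530),(465,465)]),182))
# handle: dark pixels near
for n,box in(("top",(335,232,358,254)),("side",(310,222,325,248))):
    f=np.load(n+"0.npz");P=cloud(f)
    u0,v0,u1,v1=box; g=f["frame"][v0:v1,u0:u1].max(2)<60
    Q=P[v0:v1,u0:u1][g]; print(n,g.sum(),np.round(Q[:60:3],0).tolist() )
E
```

```text
top [ 294  140   77  106 3218] ((665.1265869140625, 3.3452911376953125), (211.4085235595703, 112.33195495605469), 15.905173301696777) [171.66220885 178.88777284 187.43375083]
side [  0   0  90  81 813] ((1956.871826171875, -1260.579345703125), (930.6514282226562, 25.509380340576172), 89.73994445800781) [166.5452068  182.28652657 197.82704231]
side [ 360    0  154   88 8493] ((96.24435424804688, -1365.6158447265625), (1004.6477661132812, 634.51513671875), 89.85939025878906) [177.24543802 185.8086621  190.39387747]
side [ 236  204   82   45 1709] ((664.878662109375, 5.375640869140625), (212.1034393310547, 117.08019256591797), 15.206314086914062) [168.498496   178.23753549 188.02332479]
[[748.26433998  83.26977364 175.        ]
 [778.02490764 -21.59839352 175.        ]] [[548.77854825  25.98165191 182.        ]
 [578.30050087 -80.10922329 182.        ]]
top 0 []
side 77 [[555.0, -39.0, 145.0], [552.0, -29.0, 151.0], [549.0, -29.0, 147.0], [551.0, -19.0, 148.0], [551.0, -16.0, 148.0], [548.0, -17.0, 143.0], [545.0, -17.0, 139.0], [548.0, -17.0, 131.0], [545.0, -19.0, 124.0], [553.0, -17.0, 122.0], [563.0, -36.0, 97.0], [553.0, -17.0, 118.0], [572.0, -29.0, 99.0], [559.0, -22.0, 107.0], [550.0, -15.0, 115.0], [566.0, -26.0, 98.0], [556.0, -16.0, 110.0], [548.0, -19.0, 107.0], [562.0, -20.0, 100.0], [553.0, -13.0, 109.0]]
```

```bash
cat >> h.py <<'E'
YAW=np.radians(15.8); O=np.array([690.8,11.3]); 
def tobox(P): 
    c,s=np.cos(YAW),np.sin(YAW); d=P[...,:2]-O
    return np.stack([c*d[...,0]+s*d[...,1],-s*d[...,0]+c*d[...,1],P[...,2]],-1)
E
python3 - <<'E'
from h import *
for n in("top","side"):
    f=np.load(n+"0.npz");P=tobox(cloud(f))
    m=(P[...,0]<-110)&(P[...,0]>-200)&(abs(P[...,1])<35)&(P[...,2]>60)&(P[...,2]<160)
    Q=P[m]; print(n,len(Q)); t=Q[abs(Q[:,2]-148)<6]
    print("top face",len(t),t.min(0),t.max(0),t.mean(0))
    q=Q[(Q[:,2]>104)]; print("all",q.min(0),q.max(0))
    v,u=np.where(m); print(u.min(),u.max(),v.min(),v.max())
    fr=f["frame"][m]; dk=(fr.max(1)<70)
    print(dk.sum(), np.percentile(Q[dk],[2,50,98],axis=0))
    p=plane(f,np.c_[u[dk],v[dk]],148); print("rays@148",np.percentile(tobox(p),[0,2,50,98,100],axis=0))
for name,lo,hi in [("blk",0,0)]: pass
E
```

```text
top 99
top face 74 [-151.90616136  -12.71737486  142.36851103] [-135.99291585   11.02279779  153.15966066] [-143.94823661   -0.40819043  148.01528597]
all [-151.90616136  -12.71737486  104.83537872] [-131.73505745   11.52620251  153.15966066]
340 352 238 248
27 [[-149.12893742   -7.51954901  145.00732731]
 [-141.23765918    3.08157856  148.95788987]
 [-136.41295721   10.40374728  152.89783393]]
rays@148 [[-149.33448516   -7.90671758  148.        ]
 [-149.07162305   -7.57681002  148.        ]
 [-141.15680261    2.79136978  148.        ]
 [-136.38164387   10.5384246   148.        ]
 [-136.2493557    10.86736441  148.        ]]
side 121
top face 20 [-152.08119629  -11.30333038  143.34667836] [-140.81994384   11.93058419  152.28269836] [-146.02540187    2.25409936  147.88761933]
all [-152.50732784  -11.30333038  104.22946432] [-135.1481462    17.6446943   152.28269836]
305 320 225 243
110 [[-149.24894935   -8.81512465   94.22444261]
 [-136.88420618    8.19855375  103.43217161]
 [-111.26273748   14.10033151  150.5665426 ]]
rays@148 [[-149.28717948   -8.13484728  148.        ]
 [-148.11329394   -4.115258    148.        ]
 [-129.1486827    41.92874696  148.        ]
 [-102.34978914   55.6124807   148.        ]
 [-101.4653653    56.23034935  148.        ]]
```

Request:
send_rows:
  series:
    - [0.03,0,-0.028,0,0,0]
    - [0.034,0,-0.031,0,0,0]
    - [0.034,0,-0.031,0,0,0]
    - [0.034,0,-0.031,0,0,0]
    - [0.034,0,-0.031,0,0,0]
    - [0.034,0,-0.031,0,0,0]
    - [0.034,0,-0.031,0,0,0]
    - [0.034,0,-0.031,0,0,0]
  gripper: 1

```text
clock: 0.9
eef_pos: [408.1, 221.4, 231.2]
tcp_rot: [-1.571, -0.0, -0.456]
contact_force: [1.3, 0.0, 0.6]
opening: 1.002
```

Request:
send_rows:
  series:
    - [0.034,0,-0.031,0,0,0]
    - [0.034,0,-0.031,0,0,0]
    - [0.034,0,-0.031,0,0,0]
    - [0.034,0,-0.031,0,0,0]
    - [0.034,0,-0.031,0,0,0]
    - [0.034,0,-0.034,0,0,0]
    - [0,0,0,0,0,0]
    - [0,0,0,0,0,0]

```text
clock: 1.7
eef_pos: [507.6, -37.2, 230.8]
tcp_rot: [-1.571, 0.001, -0.459]
contact_force: [0.5, -0.4, 0.5]
opening: 0.995
```

Request:
send_rows:
  series:
    - [0,0,0,0,-8.4,0]
    - [0,0,0,0,-8.4,0]
    - [0,0,0,0,-8.4,0]
    - [0,0,0,0,-8.4,0]
    - [0,0,0,0,-8.4,0]
    - [0,0,0,0,0,0]

```text
clock: 2.3
eef_pos: [507.3, -34.7, 231.1]
tcp_rot: [-1.57, 0.0, 0.281]
contact_force: [0.3, 0.8, 0.1]
opening: 1.002
```

Request:
send_rows:
  series:
    - [0,0,0,0,0,-8.5]
    - [0,0,0,0,0,-8.5]
    - [0,0,0,0,0,-8.5]
    - [0,0,0,0,0,-8.5]
    - [0,0,0,0,0,-8.5]
    - [0,0,0,0,0,0]
    - [0,0,0,0,0,0]

```text
clock: 3.0
eef_pos: [508.2, -28.1, 230.5]
tcp_rot: [-1.545, -0.616, 0.278]
contact_force: [0.5, -0.3, -0.5]
opening: 1.0
```

```bash
cat >> h.py <<'E'
def tcp(s):
    T=R.from_euler('xyz',s["tcp_rot"]).as_matrix(); return np.array(s["eef_pos"]),T
def towld(b):
    c,s=np.cos(YAW),np.sin(YAW); return np.array([O[0]+c*b[0]-s*b[1],O[1]+s*b[0]+c*b[1],b[2]])
def rep(s,goal):
    p,T=tcp(s); g=p-19*T[:,1]
    c,sn=np.cos(YAW),np.sin(YAW); B=np.array([[c,sn,0],[-sn,c,0],[0,0,1]])
    print("clock",s["clock"],"grasp pt in box",tobox(g).round(1),"F",s["contact_force"].round(1),"F box",(B@s["contact_force"]).round(1),"open",s["opening"])
    print("tool axes in box (cols)\n",(B@T).round(3)); 
    if goal is not None: print("shift tool mm",(T.T@(towld(np.array(goal,float))-g)).round(1))
E
python3 - <<'E'
from rig import r
from h import *
s=r.sense(); print(s["qpos"]); rep(s,(-144,0,129))
E
```

```text
[-0.28110857 -0.03408624  2.27162307  0.75793083  0.49791946 -2.74038675]
clock 3.0 grasp pt in box [-197.4   11.3  246. ] F [ 0.5 -0.3 -0.5] F box [ 0.4 -0.4 -0.5] open 0.9998549856533873
tool axes in box (cols)
 [[ 0.816  0.578 -0.017]
 [ 0.002  0.027  1.   ]
 [ 0.578 -0.816  0.021]]
shift tool mm [-24.  126.  -14.7]
```

Request:
send_rows:
  series:
    - [0,0,0,0,8.5,0]
    - [0,0,0,0,8.5,0]
    - [0,0,0,0,8.5,0]
    - [0,0,0,0,8.5,0]
    - [0,0,0,0,8.5,0]
    - [0,0,0,0,8.5,0]
    - [0,0,0,0,8.5,0]
    - [0,0,0,0,8.5,0]

```text
clock: 3.8
eef_pos: [509.4, -28.0, 231.1]
tcp_rot: [-0.982, -0.196, -0.964]
contact_force: [-0.2, 0.3, 0.0]
opening: 0.998
```

Request:
send_rows:
  series:
    - [0,0,0,0,8.5,0]
    - [0,0,0,0,8.5,0]
    - [0,0,0,0,8.5,0]
    - [0,0,0,0,8.5,0]
    - [0,0,0,0,8.5,0]
    - [0,0,0,0,8.5,0]
    - [0,0,0,0,8.5,0]
    - [0,0,0,0,8.5,0]

```text
clock: 4.6
eef_pos: [509.4, -28.0, 231.1]
tcp_rot: [-1.13, 0.447, -1.989]
contact_force: [-1.0, 0.4, -0.0]
opening: 0.999
```

Request:
send_rows:
  series:
    - [0,0,0,0,8.5,0]
    - [0,0,0,0,8.5,0]
    - [0,0,0,0,8.5,0]
    - [0,0,0,0,8.5,0]
    - [0,0,0,0,8.5,0]
    - [0,0,0,0,0,0]

```text
clock: 5.2
eef_pos: [509.3, -27.9, 231.1]
tcp_rot: [-1.578, 0.618, -2.831]
contact_force: [-0.7, 0.1, 0.2]
opening: 1.004
```

Run:
```python
from rig import r
from h import *
s=r.sense(); print(s["qpos"]); rep(s,(-144,0,129))
```

```text
[-0.28032929 -0.03320613  2.26982615  0.75874446  0.49772413  0.37439446]
clock 5.2 grasp pt in box [-196.3   11.1  246.6] F [-0.7  0.1  0.2] F box [-0.7  0.3  0.2] open 1.003626545092214
tool axes in box (cols)
 [[-0.815  0.579  0.039]
 [-0.029  0.027 -0.999]
 [-0.579 -0.815 -0.006]]
shift tool mm [ 25.8 125.8  13.8]
```

```bash
cat >> h.py <<'E'
def want(s,lean):
    c,sn=np.cos(YAW),np.sin(YAW); B=np.array([[c,sn,0],[-sn,c,0],[0,0,1]])
    a=np.radians(lean); y=np.array([np.sin(a),0,-np.cos(a)]); z=np.array([0,-1.,0]); x=np.cross(y,z)
    W=B.T@np.c_[x,y,z]; _,T=tcp(s)
    print("turn deg",np.degrees(R.from_matrix(T.T@W).as_rotvec()).round(2))
E
python3 - <<'E'
from rig import r
from h import *
want(r.sense(),40)
E
```

```text
turn deg [1.62 1.57 4.62]
```

Request:
send_rows:
  series:
    - [0,0,0,0.8,0.8,2.3]
    - [0,0,0,0.8,0.8,2.3]
    - [0.01,0.01,0.007,0,0,0]
    - [0.01,0.01,0.007,0,0,0]
    - [0,0,0,0,0,0]
    - [0,0,0,0,0,0]

```text
clock: 5.8
eef_pos: [510.3, -42.1, 202.6]
tcp_rot: [-1.569, 0.698, -2.861]
contact_force: [0.9, -0.5, 1.1]
opening: 1.005
```

Run:
```python
from rig import r
from h import *
s=r.sense(); print(s["qpos"]); rep(s,(-144,0,129)); want(s,40)
```

```text
[-0.33565641  0.02667787  2.34909208  1.18100384  0.41172243 -0.0754939 ]
clock 5.8 grasp pt in box [-200.4   -2.3  217.1] F [ 0.9 -0.5  1.1] F box [ 0.7 -0.7  1.1] open 1.004696148305983
tool axes in box (cols)
 [[-0.766  0.643  0.004]
 [-0.004  0.001 -1.   ]
 [-0.643 -0.766  0.001]]
shift tool mm [ 13.4 103.7  -2.2]
turn deg [ 0.08  0.22 -0.01]
```

Request:
send_rows:
  series:
    - [0.007,0.01,-0.001,0,0,0]
    - [0.006,0.02,-0.001,0,0,0]
    - [0,0.02,0,0,0,0]
    - [0,0.02,0,0,0,0]
    - [0,0.02,0,0,0,0]
    - [0,0.014,0,0,0,0]
    - [0,0,0,0,0,0]
    - [0,0,0,0,0,0]

```text
clock: 6.6
eef_pos: [564.5, -24.3, 115.0]
tcp_rot: [-1.569, 0.7, -2.861]
contact_force: [0.3, 0.1, 0.3]
opening: 0.995
```

Run:
```python
from rig import r,imaging
from h import *
s=r.sense(); print(s["qpos"]); rep(s,(-144,0,129)); want(s,40)
for n,b in(("side",(190,300,220,380)),("top",(130,290,260,420))):
    f=imaging.grab_frame(n); a=f["frame"][b[0]:b[1],b[2]:b[3],::-1]
    cv2.imwrite(f"pics/{n}1.png",cv2.resize(a,None,fx=3.7,fy=3.7,interpolation=2))
```

```text
[-0.2406638   0.30335335  2.32291677  1.90098997  0.34431534 -0.76273099]
clock 6.6 grasp pt in box [-1.435e+02  1.000e-01  1.296e+02] F [0.3 0.1 0.3] F box [0.3 0.  0.3] open 0.9948355570935701
tool axes in box (cols)
 [[-0.765  0.644  0.004]
 [-0.003  0.002 -1.   ]
 [-0.644 -0.765  0.001]]
shift tool mm [0.8 0.1 0.1]
turn deg [ 0.09  0.2  -0.08]
```

View pics/side1.png

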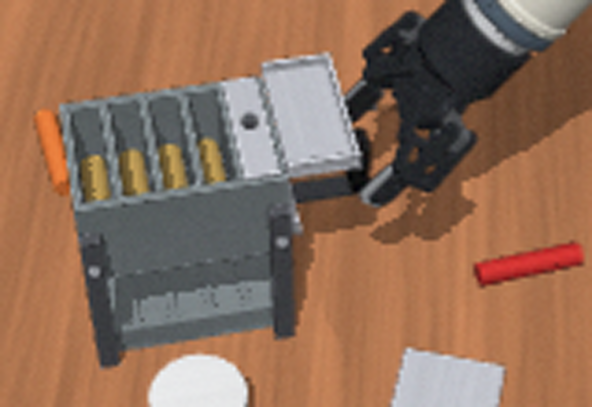

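View pics/top1.png

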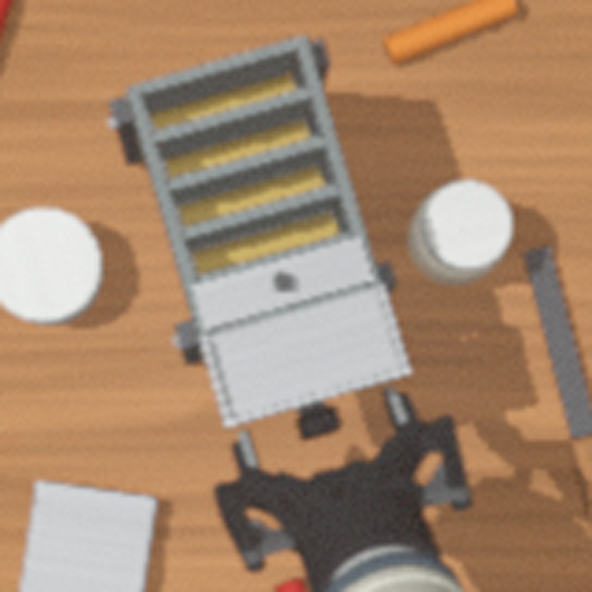

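The open fingers straddle the handle, at about (318,418) in the top crop, with all four bars still in cells 1–4. Closing now.

Request:
send_rows:
  series:
    - [0,0,0,0,0,0]
    - [0,0,0,0,0,0]
    - [0,0,0,0,0,0]
    - [0,0,0,0,0,0]
    - [0,0,0,0,0,0]
    - [0,0,0,0,0,0]
    - [0,0,0,0,0,0]
  gripper: 0
  squeeze: 70

```text
clock: 7.4
eef_pos: [564.3, -24.6, 114.8]
tcp_rot: [-1.57, 0.7, -2.863]
contact_force: [-2.9, 2.1, 6.3]
opening: 0.272
```

Run:
```python
from rig import r,imaging
from h import *
s=r.sense(); rep(s,(-214,0,129.6)); want(s,40)
```

```text
clock 7.4 grasp pt in box [-143.7   -0.2  129.3] F [-2.9  2.1  6.3] F box [-2.3  2.8  6.3] open 0.2717290416454256
tool axes in box (cols)
 [[-0.765  0.644  0.002]
 [-0.002  0.001 -1.   ]
 [-0.644 -0.765  0.001]]
shift tool mm [ 53.6 -45.5  -0.3]
turn deg [ 0.06  0.13 -0.11]
```

Request:
send_rows:
  series:
    - [0.0038,-0.0032,0,0,0,0]
    - [0.0038,-0.0032,0,0,0,0]
    - [0.0038,-0.0032,0,0,0,0]
    - [0.0038,-0.0032,0,0,0,0]
    - [0.0038,-0.0032,0,0,0,0]
    - [0.0038,-0.0032,0,0,0,0]
    - [0.0038,-0.0032,0,0,0,0]
    - [0,0,0,0,0,0]

```text
clock: 8.2
eef_pos: [530.4, -34.3, 114.7]
tcp_rot: [-1.57, 0.7, -2.863]
contact_force: [-1.8, 4.3, 7.1]
opening: 0.273
```

Run:
```python
from rig import r,imaging
from h import *
s=r.sense(); rep(s,(-214,0,129.6)); print(s["qpos"])
```

```text
clock 8.2 grasp pt in box [-179.    -0.2  129.3] F [-1.8  4.3  7.1] F box [-0.6  4.6  7.1] open 0.27262327214913284
tool axes in box (cols)
 [[-0.765  0.644  0.002]
 [-0.002  0.001 -1.   ]
 [-0.644 -0.765  0.001]]
shift tool mm [ 26.6 -22.8  -0.3]
[-0.29410724  0.27208437  2.38332021  1.90670915  0.37803776 -0.81740748]
```

Request:
send_rows:
  series:
    - [0.0038,-0.0032,0,0,0,0]
    - [0.0038,-0.0032,0,0,0,0]
    - [0.0038,-0.0032,0,0,0,0]
    - [0.0038,-0.0032,0,0,0,0]
    - [0.0038,-0.0032,0,0,0,0]
    - [0.0038,-0.0032,0,0,0,0]
    - [0.0038,-0.0032,0,0,0,0]
    - [0,0,0,0,0,0]

```text
clock: 9.0
eef_pos: [497.0, -43.8, 114.7]
tcp_rot: [-1.57, 0.7, -2.863]
contact_force: [-2.7, 4.9, 7.6]
opening: 0.267
```

Run:
```python
from rig import r,imaging
from h import *
s=r.sense(); rep(s,(-214,0,129.6))
for n,b in(("side",(190,300,220,380)),("top",(130,290,260,420))):
    f=imaging.grab_frame(n); a=f["frame"][b[0]:b[1],b[2]:b[3],::-1]
    cv2.imwrite(f"pics/{n}2.png",cv2.resize(a,None,fx=3.7,fy=3.7,interpolation=2))
    P=tobox(cloud(f))
    for i in range(5):
        x=60-30*i; m=(abs(P[...,0]-x)<8)&(abs(P[...,1])<40)
        col=f["frame"].astype(int); br=m&(col[...,0]-col[...,2]>60)&(P[...,2]>105)&(P[...,2]<140)
        print(n,i+1,m.sum(),"brass px at 105-140:",br.sum(),"median z",np.nanmedian(P[m][:,2]).round(0))
```

```text
clock 9.0 grasp pt in box [-213.7   -0.3  129.3] F [-2.7  4.9  7.6] F box [-1.3  5.5  7.6] open 0.2674648812284859
tool axes in box (cols)
 [[-0.765  0.644  0.002]
 [-0.002  0.001 -1.   ]
 [-0.644 -0.765  0.001]]
shift tool mm [-0.  -0.4 -0.3]
side 1 45 brass px at 105-140: 0 median z 25.0
side 2 61 brass px at 105-140: 0 median z 25.0
side 3 128 brass px at 105-140: 45 median z 10.0
side 4 122 brass px at 105-140: 43 median z 9.0
side 5 188 brass px at 105-140: 0 median z 179.0
top 1 84 brass px at 105-140: 0 median z 20.0
top 2 0 brass px at 105-140: 0 median z nan
top 3 185 brass px at 105-140: 136 median z 125.0
top 4 206 brass px at 105-140: 150 median z 125.0
top 5 270 brass px at 105-140: 0 median z 180.0
  return np.nanmean(a, axis, out=out, keepdims=keepdims)
```

View pics/side2.png

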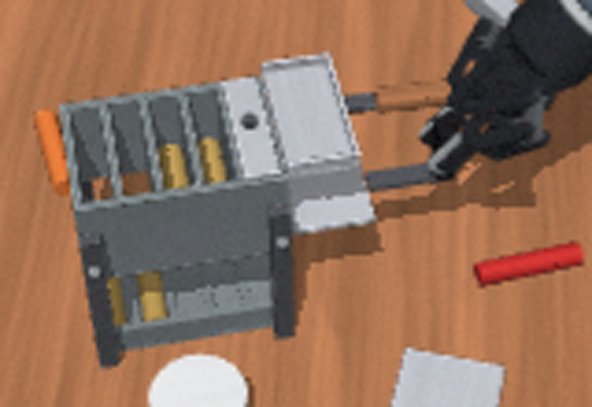

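View pics/top2.png

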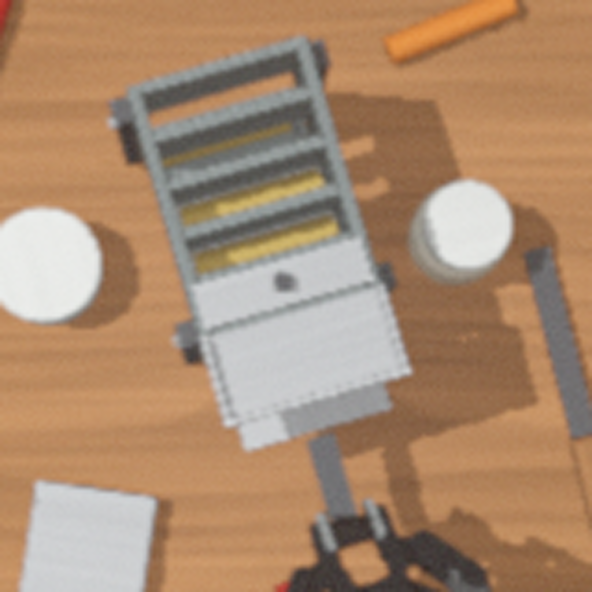

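Two bars are in the tray, at (115,300) and (150,295) in the side crop. The other two are still in cells 3 and 4. Pushing the gate home.

Request:
send_rows:
  series:
    - [-0.0038,0.0032,0,0,0,0]
    - [-0.0038,0.0032,0,0,0,0]
    - [-0.0038,0.0032,0,0,0,0]
    - [-0.0038,0.0032,0,0,0,0]
    - [-0.0038,0.0032,0,0,0,0]
    - [-0.0038,0.0032,0,0,0,0]
    - [-0.0038,0.0032,0,0,0,0]
    - [-0.0038,0.0032,0,0,0,0]

```text
clock: 9.9
eef_pos: [535.1, -32.9, 114.7]
tcp_rot: [-1.57, 0.699, -2.863]
contact_force: [-7.1, 1.5, 12.5]
opening: 0.267
```

Request:
send_rows:
  series:
    - [-0.0038,0.0032,0,0,0,0]
    - [-0.0038,0.0032,0,0,0,0]
    - [-0.0038,0.0032,0,0,0,0]
    - [-0.0038,0.0032,0,0,0,0]
    - [-0.0038,0.0032,0,0,0,0]
    - [-0.0038,0.0032,0,0,0,0]
    - [0,0,0,0,0,0]

```text
clock: 10.6
eef_pos: [564.4, -24.7, 114.8]
tcp_rot: [-1.57, 0.7, -2.863]
contact_force: [-0.8, 4.0, 5.3]
opening: 0.268
```

Run:
```python
from rig import r,imaging
from h import *
s=r.sense(); rep(s,(-136,0,129.6))
```

```text
clock 10.6 grasp pt in box [-143.7   -0.2  129.3] F [-0.8  4.   5.3] F box [0.3 4.1 5.3] open 0.2681255375466117
tool axes in box (cols)
 [[-0.765  0.644  0.002]
 [-0.002  0.001 -1.   ]
 [-0.644 -0.765  0.001]]
shift tool mm [-6.   4.7 -0.2]
```

Next, slow 2 mm steps until the stop shows up in the force.

Request:
send_rows:
  series:
    - [-0.0015,0.0013,0,0,0,0]
    - [-0.0015,0.0013,0,0,0,0]
    - [-0.0015,0.0013,0,0,0,0]
    - [0,0,0,0,0,0]

```text
clock: 11.0
eef_pos: [569.8, -23.1, 114.7]
tcp_rot: [-1.57, 0.7, -2.863]
contact_force: [-3.7, 3.0, 7.8]
opening: 0.268
```

Request:
send_rows:
  series:
    - [-0.0015,0.0013,0,0,0,0]
    - [0,0,0,0,0,0]

```text
clock: 11.2
eef_pos: [571.1, -22.8, 114.7]
tcp_rot: [-1.57, 0.699, -2.863]
contact_force: [-9.8, 1.4, 14.7]
opening: 0.267
```

Request:
send_rows:
  series:
    - [-0.001,0.0008,0,0,0,0]
    - [0,0,0,0,0,0]

```text
clock: 11.4
eef_pos: [571.2, -22.7, 114.6]
tcp_rot: [-1.569, 0.698, -2.864]
contact_force: [-22.2, -2.9, 26.7]
opening: 0.27
```

Run:
```python
from rig import r,imaging
from h import *
s=r.sense(); rep(s,(-136,0,129.6))
```

```text
clock 11.4 grasp pt in box [-1.366e+02 -1.000e-01  1.291e+02] F [-22.2  -2.9  26.7] F box [-22.1   3.2  26.7] open 0.2703318833955614
tool axes in box (cols)
 [[-0.766  0.643  0.001]
 [-0.002 -0.    -1.   ]
 [-0.643 -0.766  0.001]]
shift tool mm [-0.8 -0.  -0.1]
```

The force rises while the handle stalls at box x ≈ -136.6 mm, so the gate is at its stop. Releasing and backing out along the tool axis.

Request:
send_rows:
  series:
    - [0,0,0,0,0,0]
    - [0,0,0,0,0,0]
    - [0,0,0,0,0,0]
    - [0,0,0,0,0,0]
    - [0,0,0,0,0,0]
    - [0,0,0,0,0,0]
  gripper: 1

```text
clock: 12.0
eef_pos: [573.1, -22.4, 114.2]
tcp_rot: [-1.569, 0.699, -2.863]
contact_force: [0.6, -0.1, 0.5]
opening: 0.999
```

Request:
send_rows:
  series:
    - [0,-0.01,0,0,0,0]
    - [0,-0.02,0,0,0,0]
    - [0,-0.02,0,0,0,0]
    - [0,-0.02,0,0,0,0]
    - [0,-0.02,0,0,0,0]
    - [0,-0.02,0,0,0,0]
    - [0,-0.01,0,0,0,0]
    - [0,0,0,0,0,0]

```text
clock: 12.8
eef_pos: [498.7, -43.8, 207.3]
tcp_rot: [-1.568, 0.701, -2.862]
contact_force: [-0.4, -0.7, 0.8]
opening: 1.001
```

```bash
python3 - <<'E' 2>/dev/null
from rig import r,imaging
from h import *
s=r.sense(); rep(s,None)
for n,b in(("side",(190,300,220,380)),("top",(130,290,260,420))):
    f=imaging.grab_frame(n); a=f["frame"][b[0]:b[1],b[2]:b[3],::-1]
    cv2.imwrite(f"pics/{n}3.png",cv2.resize(a,None,fx=3.7,fy=3.7,interpolation=2))
    P=tobox(cloud(f)); col=f["frame"].astype(int)
    for i in range(5):
        x=60-30*i; m=(abs(P[...,0]-x)<8)&(abs(P[...,1])<40)
        br=m&(col[...,0]-col[...,2]>60)&(P[...,2]>105)&(P[...,2]<140)
        print(n,i+1,m.sum(),"brass px:",br.sum(),"med z",np.nanmedian(P[m][:,2]).round(0))
    t=P[(P[...,0]<-110)&(P[...,0]>-170)&(abs(P[...,1])<20)&(abs(P[...,2]-148)<6)]; print("handle top",len(t),t.min(0),t.max(0))
E
```

```text
clock 12.8 grasp pt in box [-212.1   -0.7  221.9] F [-0.4 -0.7  0.8] F box [-0.6 -0.6  0.8] open 1.0009000657619829
tool axes in box (cols)
 [[-0.764  0.645  0.002]
 [-0.003 -0.001 -1.   ]
 [-0.645 -0.764  0.002]]
side 1 80 brass px: 0 med z 27.0
side 2 95 brass px: 0 med z 27.0
side 3 126 brass px: 47 med z 9.0
side 4 118 brass px: 40 med z 9.0
side 5 185 brass px: 0 med z 178.0
handle top 6 [-143.72889733   -9.12599697  143.66422608] [-141.18222378    7.8952774   150.6540929 ]
top 1 106 brass px: 0 med z 106.0
top 2 131 brass px: 0 med z 107.0
top 3 193 brass px: 173 med z 125.0
top 4 211 brass px: 185 med z 126.0
top 5 265 brass px: 0 med z 180.0
handle top 62 [-144.50249941  -12.078291    143.33353491] [-131.64006114   11.35143768  152.26257886]
```

View pics/side3.png

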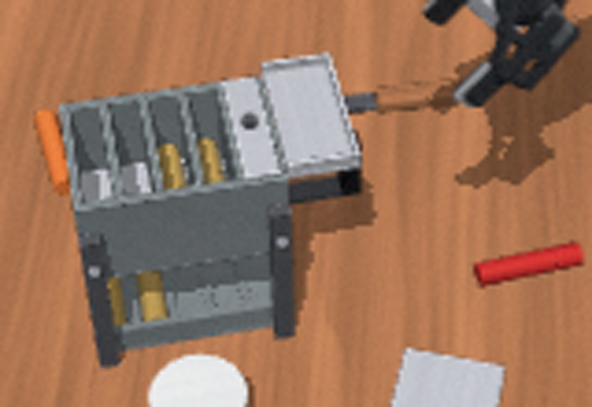

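View pics/top3.png

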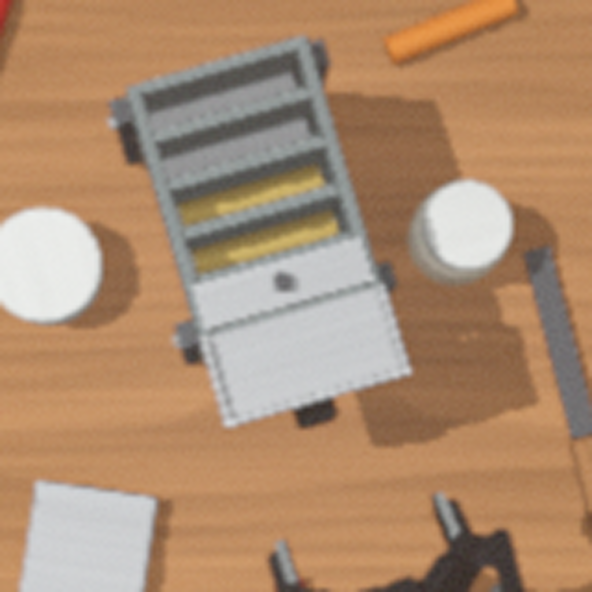

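The steel gate floor now shows in cells 1 and 2, and two bars sit in the tray at (115,300) and (150,295) in the side crop. Bars remain in cells 3 and 4, the handle is at (315,412) in the top crop, and the gripper is clear. Handing in.

```bash
python3 -c "
from rig import r
print(r.sign_off()); print(r.sense()['clock'])"
```

```text
the job is handed in; nothing more can be done
None
the job is handed in; nothing more can be done
```

I pulled the gate to about 66 mm, which dropped exactly the two bars from cells 1 and 2 into the tray. I then pushed it home, let go and backed the gripper away. The job was handed in at about 13 s of the 38 s allowed, and the hand-in gives no verdict.

- **Bars:** the pictures before hand-in show two bars in the tray and two still in cells 3 and 4, with the gate's steel floor visible under cells 1 and 2.
- **Gate shut:** while pushing, the force rose to about 35 N with the handle stalled at x ≈ -136.5 mm in the box's frame; fully shut is -136. That puts the gate within about 1 mm of its stop, though the camera is only good to about 2 mm.
- **Force reading:** part of that push showed up as an upward force of about 27 N on the tool. I took this as coupling through the grip. After release it read about zero.
- **Bystanders:** the tin, jar, block and file stood where they had been in the close-up pictures. I did not take a fresh measurement of the cuff, tweezers or hammer; the tool crossed the bench at about 230 mm height.
- **Regrip turn:** the first wrist orientation came close to the last joint's limit, so I turned the tool half a turn before grasping. No check failed.

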